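# Fetch the blue vial from a sloping slide-lid sample tray

## Robot

A 6-joint arm with a two-finger parallel gripper is mounted at the origin on a cart in front of the work surface, level with it; the furniture and walls round the work are solid. World frame = base frame: x ahead of the robot, y to its left, z up, the work surface at z = 0. Lengths are in m, angles in degrees, forces in N, time in s.
With the tool pointing down it reaches from about 0.375 to 0.75 m from the base axis. Payload 9 kg.
Tool frame: the origin (TCP) lies where the fingers leave the gripper's body, on its centre line; the fingertips stand 73 mm ahead of it and the grasp point (between the pads) lies 54 mm ahead of it (robot.tip_reach is the distance from the TCP to the fingertips, in m); z points along the fingers, y is the direction in which the jaws open and shut (so a half turn about z gives the same grasp; the last joint's range is limited). The gripper opens to 85 mm and grips with 20 to 120 N. Pads are 22 mm wide; open, the fingers measure 114 mm over their backs; the gripper's body (76 mm by 85 mm) begins 54 mm behind the grasp point. The pads swing forward as they close: fully open they stand 13 mm farther back than shut.
Start: joints at [-76.473, 5.964, 5.575, 89.605, 0, 77.527], TCP at [0.263, -0.539, 0.304] pointing down, gripper open.
Joint ranges: [-171.21, 171.21], [-48.23, 106.86], [-62.78, 66.21], [-105.2, 120.99], [-86.42, 89.51], [-180, 180]. Speed limits (degrees/s): [127.2, 127.2, 147.25, 180, 180, 180].

## Interface

Orientations are given as [roll, pitch, yaw] about the fixed x, y, z axes, in that order (R = Rz(yaw) Ry(pitch) Rx(roll)).
In Python, from plant import robot gives the robot as it stands. Calls block until the motion is done:
- robot.move_pose(position, orientation): joint-space move of the TCP to a pose.
- robot.line_to(position, vel=0.15, rotation=None, guard=None): straight line of the TCP; rotation=None keeps the orientation; vel is the mean speed in m/s. With guard (N) it stops when the force on the tool has changed by that much, and returns True; else False.
- robot.goto_joints(angles): joint-space move.
- robot.set_gripper(opening): finger opening in m; the grip force is fixed at half the most; returns when the fingers have stopped.
- robot.pause(seconds).
- robot.ik(position, orientation): joint angles nearest the present ones, or None.
- robot.observe(): the state.
- robot.grab_frame(name): name is "side" or "top" or "wrist"; returns the picture (400x640x3 uint8, blue, green, red); there is no depth.
- robot.get_calibration(name): a dict with "vertical_fov" (degrees; the focal length in pixels is half the picture's height over the tangent of half this angle, whatever the lens; pixels are square), "cx", "cy" (the principal point, pixels), "rvec" (rotation vector, rad) and "tvec" (3), from world to camera coordinates, as OpenCV has them. Camera axes: x right, y down, z forward; pixel columns grow to the right and rows downward; lengths in m; the calibration is good to about 2 mm. The wrist camera is an equidistant fisheye: a pixel r from the principal point sees the ray r / f radians off the axis. A picture is of the moment at which its call begins: read the wrist's pose just before it. get_calibration takes no time and is no camera call; for the wrist camera it gives the pose at the moment of the call.
A pose or a line that the arm cannot do raises robot.IKError and nothing moves.
- robot.job_done(): hands the job in, once; it reports no verdict.
The state is a dict: "time": time; "q": joint angles; "qvel": joint speeds; "joint_torque": joint torques, N m; "tool_pos": TCP position; "tcp_rot": TCP orientation; "ft_force": force on the tool from outside, world axes, zero at the start; "torque": the same for the moment, N m; "gripper_width": finger opening in m.
Only numpy, scipy, OpenCV 4.12 (cv2) and the standard library are available. Lean on these libraries where they do the work, as an engineer would, in place of code of your own. Each camera call takes 0.05 s, during which the arm holds its last target.

## Task

Open the sloping sample tray: raise the front of its clear sliding lid over the blue end lip, draw the lid down the slope out of its grooves without forcing it, and lay it flat, rib upward, on the middle of the green pad. Then take out the vial with the blue disc on its black cap and stand it upright on the middle of the white tile. Leave the other two vials in their pockets and do not knock over or push the blue-capped bottle beyond the tile.

Things in the scene. Friction and masses are not known exactly. Their poses are not given: they have to be found in the camera images.
- tray: Grey tray fixed on a steel stand, sloping 30 degrees, rising to its frame's +x; front (low end) at -x. Origin on the bench under the stand's middle, z up. Below: u = up the slope (cos30, 0, sin30), v = y, w = normal to the slope (-sin30, 0, cos30) in this frame, counted from tray_mid. Outside 150 mm (u) x 136 mm (v); inside u +-71, v +-58 mm; floor w = 4 mm; rear wall to w = 67 mm.
- tray_mid (a point): Middle of the tray's underside, at (0, 0, 42.5) mm in the tray's frame: zero of u, v, w. Three pockets 23.5 mm square at u = 0, v = -36, 0, 36 mm, in a white insert with its top at w = 22 mm, hold a vial each, leaning up to 0.08 rad in its pocket.
- tray_lip (a point): Middle of the top edge of the blue end lip at the tray's front: u = -73, v = 0, w = 60 mm (lip 4 mm thick). It stands 6 mm above the ledges on the side walls (w = 54 mm, |v| = 58 to 64.5 mm) on which the lid lies, and bars the lid's way until its front is raised. Side guards beside the lid reach w = 62 mm.
- tray_groove (a point): Middle between the front ends of the two blue overhangs: u = 25, v = 0, w = 63.5 mm. They close the ledges to grooves only over u = 25 to 75 mm (|v| > 57 mm, underside w = 63.5, top 67 mm) with 4.5 mm of play above the lid, so its front can rise about 13 mm (turning up to 0.09 rad about its rear end). Drawn 50 mm or more down the slope, the lid is clear and can be lifted away.
- lid: Clear sliding lid, 139 mm long (its x; +x is the rear end) x 126 mm wide (y) x 5 mm thick, about 0.12 kg, loose. Origin: centre of its underside; z its upward normal. Starts closed, parallel to the slope, at u = 0.5, w = 54 mm, front edge behind the lip. A blue grip rib across it is 10 mm thick (x), 96 mm wide (y), stands 22 mm above the plate, centred at x = -42 mm.
- lid_rib (a point): Middle of the top edge of the lid's blue grip rib: at (-42, 0, 27) mm in the lid's frame.
- vial_blue: Glass vial with black screw cap bearing a blue disc, blue contents, 22 mm diameter, 44 mm high, about 20 g. Origin: centre of its underside; z its own axis toward the cap. At the start it stands in one of the three pockets, square to the slope (so leaning 30 degrees), foot at w = 4 mm.
- vial_yellow: The same vial with yellow disc and contents, in another pocket: to stay there. Same origin and axes.
- vial_red: The same vial with red disc and contents, in another pocket: to stay there. Same origin and axes.
- pad: Green bench pad, 230 mm (x) x 200 mm (y), 3 mm thick, fixed to the bench. Origin: centre of its underside, on the bench.
- tile: White square tile, 90 x 90 x 6 mm, fixed to the bench. Origin: centre of its underside, on the bench.
- bottle_blue_cap: Bottle with blue cap, 58 mm diameter, 117 mm high. Bystander, loose, origin at the centre of its underside.
There are look-alikes about, which are no part of the job. Of the things shaped like the tile, the white one is meant.

How it is judged:
By the outcome, as a careful person would: the job done as asked, in the order asked, and still so for the second after the job is handed in, with the robot touching nothing.
It also fails if it takes over 58 s, if anything falls off the work surface, if the arm or the gripper's body presses on something with over 40 N, if the wrist force passes 120 N, or if a joint passes its speed limit or range.

## Working session

There is one attempt and no reset: what is moved stays moved. The work goes in short steps, each a Python script; the robot and the scene stay as the last script left them, time stands still between calls to the robot, and variables do not carry over. Pictures are saved under pics/ and viewed, and the job is handed in when it is done.

```bash
ls; mkdir -p pics; python3 - <<'E'
from plant import robot
import cv2
for n in ("side","top","wrist"):
    c=robot.get_calibration(n); print(n,c)
    cv2.imwrite(f"pics/{n}0.png",robot.grab_frame(n))
print(robot.observe())
E
```

```text
pics
side {'vertical_fov': 48.686310062019615, 'cx': 320.70745715366627, 'cy': 207.14110345272252, 'rvec': array([ 0.33760791, -2.76141894,  1.19525874]), 'tvec': array([0.57904811, 0.16994201, 1.09520023])}
top {'vertical_fov': 51.216303540540984, 'cx': 311.48083077039615, 'cy': 206.0972813616319, 'rvec': array([ 2.11869538, -2.08866248,  0.22721794]), 'tvec': array([-0.00396892,  0.61304921,  1.05297804])}
wrist {'vertical_fov': 65.70646984690485, 'cx': 320.01743822073956, 'cy': 195.15771965274521, 'rvec': array([-2.46244591,  1.53526182,  0.21404247]), 'tvec': array([-0.59960084, -0.03599765,  0.37892344])}
{'time': 0.15, 'q': array([-7.64733379e+01,  5.99020802e+00,  5.53787874e+00,  8.96022068e+01,
       -2.01802547e-04,  7.75274254e+01]), 'qvel': array([ 0.0522852 , -0.12356493,  0.21158869, -0.10256136, -0.12341152,
       -0.0862665 ]), 'joint_torque': array([ 4.70438463e-03, -5.57356739e+01,  5.04004383e+01,  1.26668185e-02,
       -1.25854863e-04,  2.52928072e-05]), 'tool_pos': array([ 0.26299096, -0.53911026,  0.30331215]), 'tcp_rot': array([-1.79946707e+02, -1.15812428e-02,  2.59992315e+01]), 'ft_force': array([-0.10022532,  0.0345158 , -0.0826632 ]), 'torque': array([-0.01165337, -0.02466145, -0.07772361]), 'gripper_width': 0.08543706228213824}
```

View pics/side0.png

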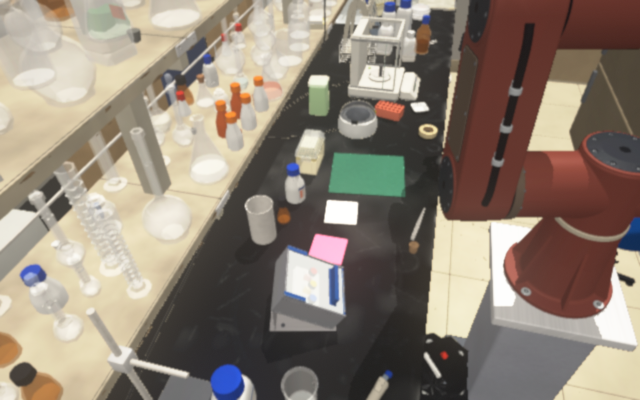

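View pics/top0.png

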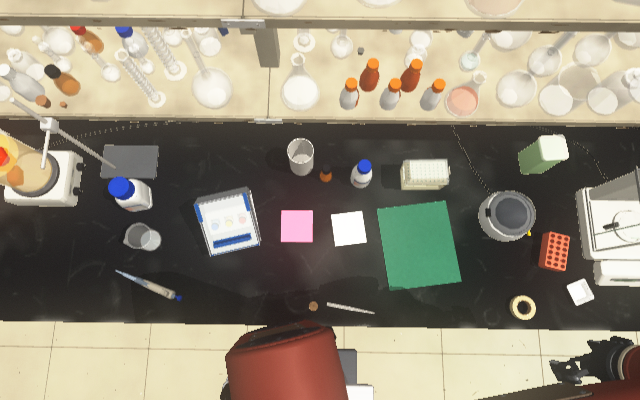

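View pics/wrist0.png

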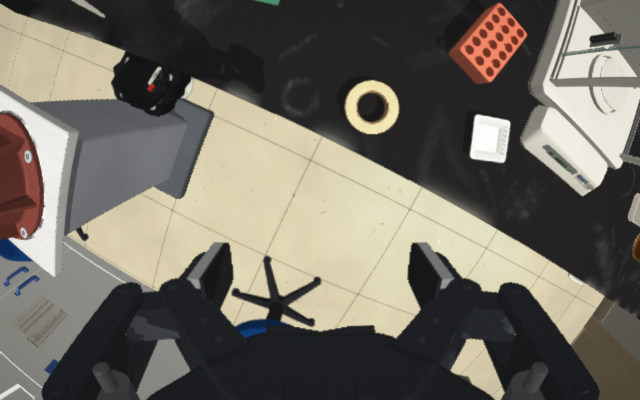

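The top view shows the tray at (228,222), its rib at (233,241) on the robot's side. The pink look-alike is at (297,226), the white tile at (349,228), the pad at (419,245) and blue-capped bottles at (362,172) and (127,193). Next I'll enlarge these areas and cast first rays.

```bash
cat > h.py <<'E'
import numpy as np, cv2
from scipy.spatial.transform import Rotation as R
def cal(c):
    f=200/np.tan(np.radians(c["vertical_fov"])/2)
    M=cv2.Rodrigues(np.array(c["rvec"],float))[0]; t=np.array(c["tvec"],float)
    return f,c["cx"],c["cy"],M,t
def ray(c,px,fish=False):
    f,cx,cy,M,t=cal(c); x=(px[0]-cx)/f; y=(px[1]-cy)/f
    if fish:
        r=np.hypot(x,y); s=np.sin(r)/r if r>1e-9 else 1
        d=np.array([x*s,y*s,np.cos(r)])
    else: d=np.array([x,y,1.]); d/=np.linalg.norm(d)
    return -M.T@t, M.T@d
def plane(c,px,z,fish=False):
    o,d=ray(c,px,fish); return o+d*(z-o[2])/d[2]
def proj(c,P,fish=False):
    f,cx,cy,M,t=cal(c); p=M@np.array(P)+t
    if fish:
        r=np.hypot(p[0],p[1]); th=np.arctan2(r,p[2]); return np.array([cx+f*th*p[0]/r,cy+f*th*p[1]/r])
    return np.array([cx+f*p[0]/p[2],cy+f*p[1]/p[2]])
def tri(rays):
    A=np.zeros((3,3));b=np.zeros(3)
    for o,d in rays:
        Q=np.eye(3)-np.outer(d,d);A+=Q;b+=Q@o
    X=np.linalg.solve(A,b)
    return X,[np.linalg.norm((np.eye(3)-np.outer(d,d))@(X-o)) for o,d in rays]
def blob(img,lo,hi,amin=30):
    m=cv2.inRange(cv2.cvtColor(img,cv2.COLOR_BGR2HSV),np.array(lo),np.array(hi))
    cs=cv2.findContours(m,cv2.RETR_EXTERNAL,cv2.CHAIN_APPROX_NONE)[0]
    return sorted([c for c in cs if cv2.contourArea(c)>amin],key=cv2.contourArea,reverse=True)
E
python3 - <<'E'
from plant import robot
from h import *
ct=robot.get_calibration("top"); cs=robot.get_calibration("side")
t=cv2.imread("pics/top0.png"); s=cv2.imread("pics/side0.png")
cv2.imwrite("pics/topz.png",cv2.resize(t[170:270,180:300],None,fx=6,fy=6,interpolation=cv2.INTER_CUBIC))
cv2.imwrite("pics/sidez.png",cv2.resize(s[235:340,260:365],None,fx=5.5,fy=5.5,interpolation=cv2.INTER_CUBIC))
for n,p,z in [("pad",(419,245),.003),("tile",(349,228),.006),("pink",(297,226),.006),("tray",(228,222),.09),("bottle",(362,172),.06),("bottle2",(127,193),.1),("rib",(233,241),.08),("cup",(300,155),.1)]:
    print(n,plane(ct,p,z).round(3))
for c in blob(t,(60,100,40),(90,255,255),500)[:1]:
    r=cv2.minAreaRect(c);print(r); b=[plane(ct,p,.003) for p in cv2.boxPoints(r)];print(np.round(b,3),np.mean(b,0))
print("pad side",[ (cv2.minAreaRect(c)) for c in blob(s,(60,100,40),(90,255,255),500)[:1]])
m=blob(t,(0,0,200),(180,40,255),300)
for c in m: 
    r=cv2.minAreaRect(c)
    if 320<r[0][0]<380 and 200<r[0][1]<260: b=[plane(ct,p,.006) for p in cv2.boxPoints(r)];print("tile",r,np.round(b,3),np.mean(b,0))
print("cams",ray(ct,(0,0))[0],ray(cs,(0,0))[0])
E
```

```text
pad [ 0.521 -0.296  0.003]
tile [ 0.565 -0.101  0.006]
pink [0.569 0.045 0.006]
tray [0.562 0.222 0.09 ]
bottle [ 0.713 -0.133  0.06 ]
bottle2 [0.634 0.49  0.1  ]
rib [0.514 0.208 0.08 ]
cup [0.746 0.037 0.1  ]
((418.77166748046875, 245.22027587890625), (84.27177429199219, 72.5745849609375), 81.02737426757812)
[[ 0.621 -0.179  0.003]
 [ 0.657 -0.384  0.003]
 [ 0.423 -0.407  0.003]
 [ 0.39  -0.21   0.003]] [ 0.52261099 -0.2950613   0.003     ]
pad side [((367.8226623535156, 174.40103149414062), (71.60787963867188, 39.05059051513672), 2.602562189102173)]
tile ((348.3733215332031, 228.0502166748047), (32.18186569213867, 31.785369873046875), 82.40535736083984) [[ 0.604 -0.049  0.006]
 [ 0.617 -0.138  0.006]
 [ 0.527 -0.149  0.006]
 [ 0.514 -0.061  0.006]] [ 0.56554844 -0.09916089  0.006     ]
cams [ 0.36936966 -0.00153206  1.16110789] [0.37836338 0.80255033 0.8811326 ]
```

```bash
sleep 1
```

```text
(no output)
```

View pics/topz.png

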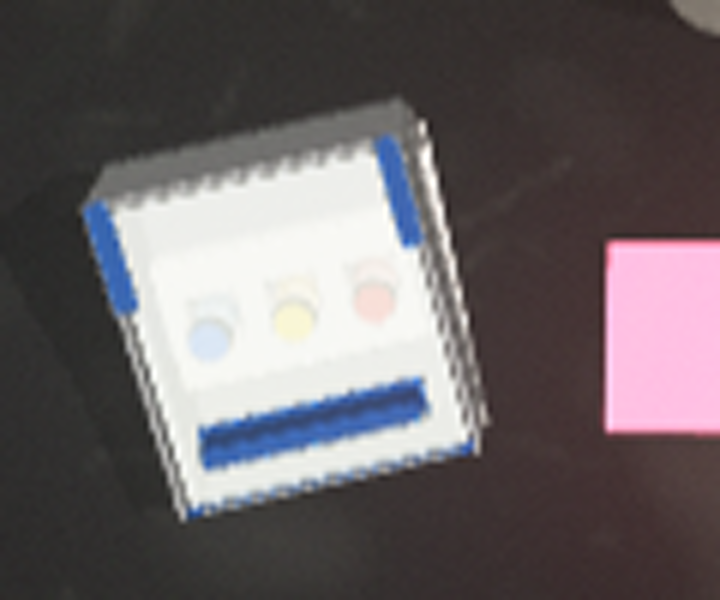

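View pics/sidez.png

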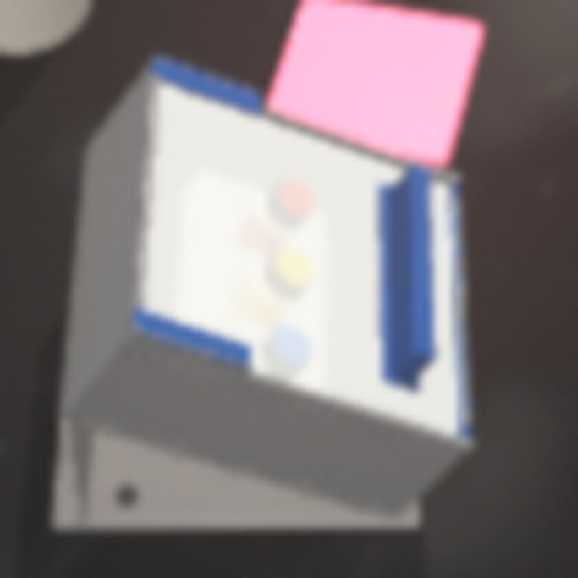

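Boxes and crops agree. The candidates for the vial are the discs at top px: blue (215,226), yellow (229,223) and red (242,220). The blue one is the disc furthest left, next to the left wall (+v). Tile candidates are pink (297,226) and white (349,228), and I take the white. The rib is the wide blue bar at (232,241), not the thin lip at (235,251). Next are two close wrist views of the tray.

```bash
cat >> h.py <<'E'
def Rt(rpy): return R.from_euler("xyz",rpy,degrees=True)
E
python3 - <<'E'
from plant import robot
from h import *
o=robot.observe(); c=robot.get_calibration("wrist"); f,cx,cy,M,t=cal(c)
C=-M.T@t; T=Rt(o["tcp_rot"]).as_matrix()
print("cam in tool",T.T@(C-o["tool_pos"]),"\naxis(tool)",T.T@M.T@[0,0,1],"\nright",T.T@M.T@[1,0,0])
yaw=13
U=np.array([np.cos(np.radians(yaw)),np.sin(np.radians(yaw)),0])
for base in ((180,0,0),(180,0,90),(180,0,-90),(180,0,180)):
  for tilt in (0,30):
    Rm=R.from_euler("z",yaw,degrees=True)*R.from_euler("y",-tilt,degrees=True)*Rt(base)
    e=Rm.as_euler("xyz",degrees=True)
    for p in ((.45,.2,.35),(.50,.2,.19),(.55,.2,.35),(.522,-.295,.1)):
        q=robot.ik(p,e); print(base,tilt,p,None if q is None else np.round(q), Rm.as_matrix()[:,2].round(2))
E
```

```text
cam in tool [ 0.06910317  0.00019327 -0.07031764] 
axis(tool) [-2.71298211e-01  3.03495429e-05  9.62495340e-01] 
right [1.80707235e-03 9.99998253e-01 4.77826734e-04]
(180, 0, 0) 0 (0.45, 0.2, 0.35) [  9. -12.  -7.  95.   0. 176.] [ 0. -0. -1.]
(180, 0, 0) 0 (0.5, 0.2, 0.19) [  8.  -4. -17.  78.   0. 175.] [ 0. -0. -1.]
(180, 0, 0) 0 (0.55, 0.2, 0.35) [  7.   4.   9.  94.   0. 174.] [ 0. -0. -1.]
(180, 0, 0) 0 (0.522, -0.295, 0.1) [-42.  10. -12.  69.   0. 125.] [ 0. -0. -1.]
(180, 0, 0) 30 (0.45, 0.2, 0.35) [  7. -47. -37.  70.   3. 175.] [ 0.49  0.11 -0.87]
(180, 0, 0) 30 (0.5, 0.2, 0.19) [  6. -40. -49.  51.   3. 174.] [ 0.49  0.11 -0.87]
(180, 0, 0) 30 (0.55, 0.2, 0.35) [  6. -29. -25.  64.   4. 174.] [ 0.49  0.11 -0.87]
(180, 0, 0) 30 (0.522, -0.295, 0.1) [-53.  -8. -33.  51.  27. 118.] [ 0.49  0.11 -0.87]
(180, 0, 90) 0 (0.45, 0.2, 0.35) [  9. -12.  -7.  95.   0.  86.] [ 0.  0. -1.]
(180, 0, 90) 0 (0.5, 0.2, 0.19) [  8.  -4. -17.  78.   0.  85.] [ 0.  0. -1.]
(180, 0, 90) 0 (0.55, 0.2, 0.35) [ 7.  4.  9. 94.  0. 84.] [ 0.  0. -1.]
(180, 0, 90) 0 (0.522, -0.295, 0.1) [-42.  10. -
[... 1029 characters left out ...]
.   27. -152.] [ 0.49  0.11 -0.87]
(180, 0, 180) 0 (0.45, 0.2, 0.35) [  9. -12.  -7.  95.   0.  -4.] [-0.  0. -1.]
(180, 0, 180) 0 (0.5, 0.2, 0.19) [  8.  -4. -17.  78.   0.  -5.] [-0.  0. -1.]
(180, 0, 180) 0 (0.55, 0.2, 0.35) [ 7.  4.  9. 94.  0. -6.] [-0.  0. -1.]
(180, 0, 180) 0 (0.522, -0.295, 0.1) [-42.  10. -12.  69.   0. -55.] [-0.  0. -1.]
(180, 0, 180) 30 (0.45, 0.2, 0.35) [  7. -47. -37.  70.   3.  -5.] [ 0.49  0.11 -0.87]
(180, 0, 180) 30 (0.5, 0.2, 0.19) [  6. -40. -49.  51.   3.  -6.] [ 0.49  0.11 -0.87]
(180, 0, 180) 30 (0.55, 0.2, 0.35) [  6. -29. -25.  64.   4.  -6.] [ 0.49  0.11 -0.87]
(180, 0, 180) 30 (0.522, -0.295, 0.1) [-53.  -8. -33.  51.  27. -62.] [ 0.49  0.11 -0.87]
```

```bash
cat >> h.py <<'E'
def ori(yaw,tilt,j=90):
    return (R.from_euler("z",yaw,degrees=True)*R.from_euler("y",-tilt,degrees=True)*Rt((180,0,j))).as_euler("xyz",degrees=True)
E
python3 - <<'E'
from plant import robot
from h import *
import pickle
V=[]
for i,(p,e) in enumerate([((.50,.17,.35),ori(13,0)),((.44,.17,.26),ori(13,30))]):
    robot.move_pose(p,e); robot.pause(0.15)
    c=robot.get_calibration("wrist"); im=robot.grab_frame("wrist"); cv2.imwrite(f"pics/w{i+1}.png",im); V.append(c)
    print(robot.observe()["time"],robot.observe()["tool_pos"],robot.observe()["tcp_rot"])
pickle.dump(V,open("V.pkl","wb"))
E
```

```text
3.0 [0.5001663  0.16957998 0.3499187 ] [-1.79992854e+02  7.85299872e-04  1.02952913e+02]Traceback (most recent call last):
  File "<stdin>", line 6, in <module>
plant.IKError: the arm cannot take that pose within its joint ranges
```

View pics/w1.png

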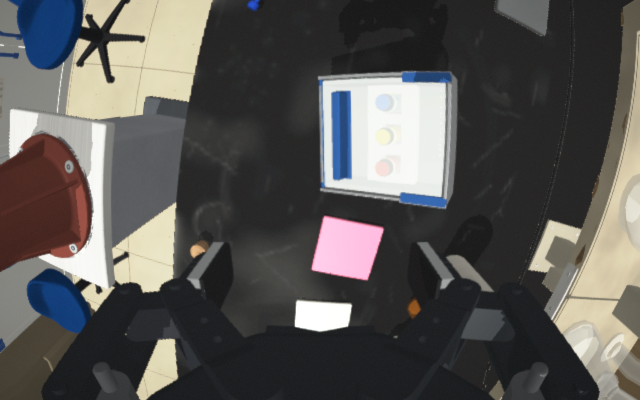

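w1 shows the tray with the rib at (342,135), the lip near (322,135), the overhangs at (425,77) and (422,199), and the discs blue (385,102), yellow (386,136) and red (384,167). The second pose was out of range, so I'll check feasibility along the approach and draw paths.

```bash
python3 - <<'E'
from plant import robot
from h import *
Y=13; Rz=R.from_euler("z",Y,degrees=True).as_matrix()
U=Rz@[np.cos(np.pi/6),0,.5]; W=Rz@[-.5,0,np.cos(np.pi/6)]
rib=np.array([.514,.208,.092])
for t in (30,26):
  for du in (0,-.03,-.06,-.08):
    for dw in (0,.02,.04,.06,.1):
      e=ori(Y,t); T=rib+U*du+W*dw-Rt(e).as_matrix()[:,2]*.054
      q=robot.ik(T,e); print(t,du,dw,T.round(3),None if q is None else q.round(0))
for p,t in (((.44,.15,.22),15),((.42,.19,.25),10),((.42,.19,.22),15),((.46,.16,.22),20)): 
    q=robot.ik(p,ori(Y,t)); print(p,t,None if q is None else q.round(0))
E
```

```text
30 0 0 [0.488 0.202 0.139] [  7. -41. -55.  46.   3.  85.]
30 0 0.02 [0.478 0.2   0.156] [  7. -44. -55.  49.   3.  85.]
30 0 0.04 [0.468 0.197 0.173] [  7. -47. -55.  52.   3.  84.]
30 0 0.06 [0.458 0.195 0.191] None
30 0 0.1 [0.439 0.191 0.225] None
30 -0.03 0 [0.462 0.196 0.124] [  6. -48. -61.  47.   3.  84.]
30 -0.03 0.02 [0.453 0.194 0.141] None
30 -0.03 0.04 [0.443 0.192 0.158] None
30 -0.03 0.06 [0.433 0.189 0.176] None
30 -0.03 0.1 [0.414 0.185 0.21 ] None
30 -0.06 0 [0.437 0.19  0.109] None
30 -0.06 0.02 [0.427 0.188 0.126] None
30 -0.06 0.04 [0.418 0.186 0.143] None
30 -0.06 0.06 [0.408 0.183 0.161] None
30 -0.06 0.1 [0.388 0.179 0.195] None
30 -0.08 0 [0.42  0.186 0.099] None
30 -0.08 0.02 [0.41  0.184 0.116] None
30 -0.08 0.04 [0.401 0.182 0.133] None
30 -0.08 0.06 [0.391 0.18  0.151] None
30 -0.08 0.1 [0.371 0.175 0.185] None
26 0 0 [0.491 0.203 0.141] [  7. -35. -50.  49.   3.  85.]
26 0 0.02 [0.481 0.2   0.158] [  7. -38. -50.  52.   3.  85.]
26 0 0.04 [0.471 0.198 0.175] [  7. -41. -50.  55.   3.  84.]
26 0 0.06 [0.462 0.196 0.192] [  7. -43. -50.  58.   3.  84.]
26 
[... 254 characters left out ...]
6 -0.03 0.06 [0.436 0.19  0.177] None
26 -0.03 0.1 [0.417 0.186 0.212] None
26 -0.06 0 [0.44  0.191 0.111] [  6. -48. -61.  51.   3.  84.]
26 -0.06 0.02 [0.431 0.189 0.128] None
26 -0.06 0.04 [0.421 0.186 0.145] None
26 -0.06 0.06 [0.411 0.184 0.162] None
26 -0.06 0.1 [0.392 0.18  0.197] None
26 -0.08 0 [0.423 0.187 0.101] None
26 -0.08 0.02 [0.414 0.185 0.118] None
26 -0.08 0.04 [0.404 0.183 0.135] None
26 -0.08 0.06 [0.394 0.18  0.152] None
26 -0.08 0.1 [0.375 0.176 0.187] None
(0.44, 0.15, 0.22) 15 [  1. -37. -41.  72.   3.  78.]
(0.42, 0.19, 0.25) 10 [  8. -31. -33.  78.   1.  85.]
(0.42, 0.19, 0.22) 15 [  7. -38. -41.  72.   1.  84.]
(0.46, 0.16, 0.22) 20 [  2. -39. -43.  67.   4.  80.]
```

```bash
python3 - <<'E'
from plant import robot
from h import *
import pickle
# view 1 is retaken from the same place, the calibration of the wrist belonging to it
c1=robot.get_calibration("wrist")
e=ori(13,15); robot.move_pose((.44,.15,.23),e); robot.pause(0.2)
c2=robot.get_calibration("wrist"); im=robot.grab_frame("wrist"); cv2.imwrite("pics/w2.png",im)
pickle.dump([c1,c2],open("V.pkl","wb")); print(robot.observe()["time"])
E
python3 -c "
import cv2
a=cv2.imread('pics/w1.png');cv2.imwrite('pics/w1z.png',cv2.resize(a[60:220,300:480],None,fx=4,fy=3.7,interpolation=2))"
```

```text
4.05
```

View pics/w2.png

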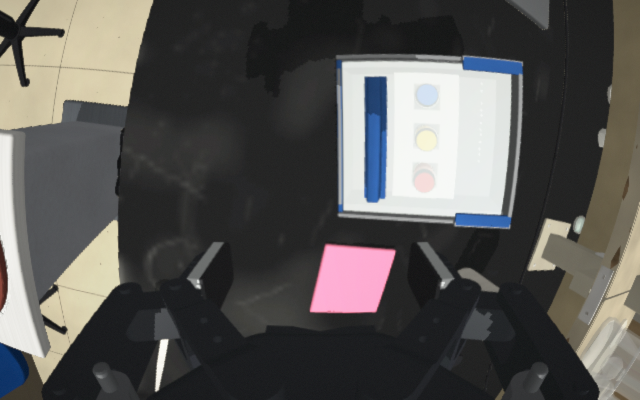

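View pics/w1z.png

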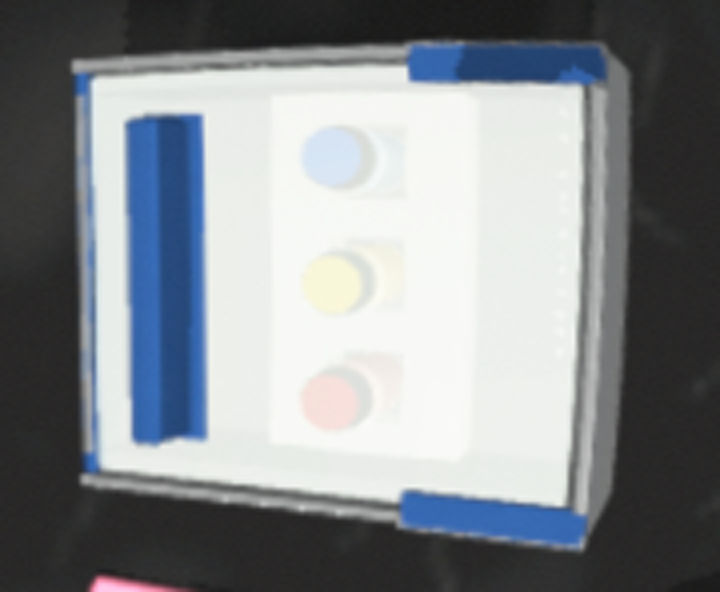

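```bash
python3 -c "
import cv2
a=cv2.imread('pics/w2.png');cv2.imwrite('pics/w2z.png',cv2.resize(a[45:235,325:535],None,fx=3,fy=3,interpolation=2)[:600])
a=cv2.imread('pics/w1.png');cv2.imwrite('pics/w1z2.png',cv2.resize(a[60:215,310:465],None,fx=3.8,fy=3.8,interpolation=2)[:600])"
```

```text
(no output)
```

View pics/w2z.png

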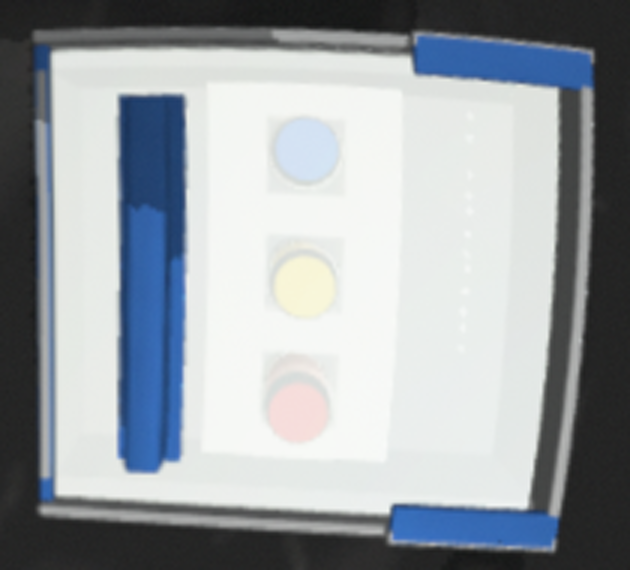

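View pics/w1z2.png

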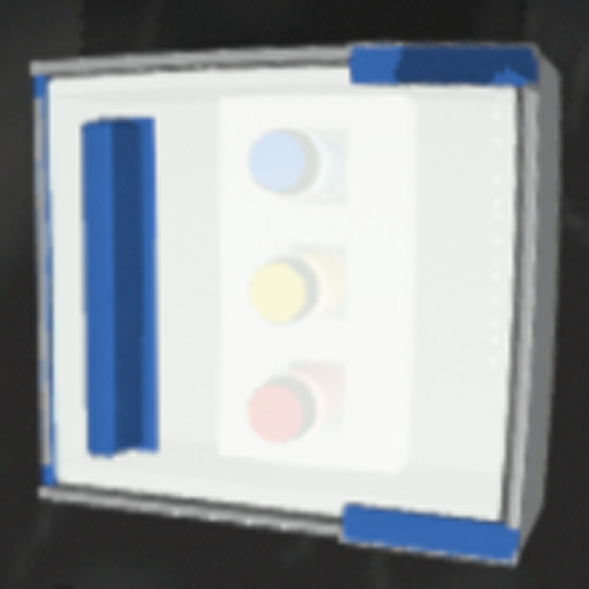

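```bash
cat > fit.py <<'E'
from h import *
import pickle
from scipy.optimize import least_squares
c1,c2=pickle.load(open("V.pkl","rb"))
D={ # name: (w1z2 px, w2z px, (u,v,w) mm)
"LFo":((350,45),(413,34),(25,68,67)),"LFi":((351,83),(416,74),(25,57,67)),"LRo":((530,43),(593,50),(75,68,67)),
"RFi":((343,505),(390,505),(25,-57,67)),"RFo":((341,541),(388,541),(25,-68,67)),"RRo":((515,563),(555,550),(75,-68,67)),"RRi":((521,527),(558,515),(75,-57,67)),
"ribLF":((83,123),(122,97),(-46.5,48,81)),"ribLR":((113,119),(165,97),(-36.5,48,81)),"ribRF":((90,455),(126,470),(-46.5,-48,81)),"ribRR":((118,450),(160,470),(-36.5,-48,81)),
"dB":((277,161),(306,150),(0,36,48)),"dY":((278,291),(305,286),(0,0,48)),"dR":((277,410),(298,412),(0,-36,48))}
P={};Lo={}
for n,(a,b,l) in D.items():
    a=(310+(a[0]+.5)/3.8-.5,60+(a[1]+.5)/3.8-.5); b=(325+(b[0]+.5)/3-.5,45+(b[1]+.5)/3-.5)
    X,r=tri([ray(c1,a,True),ray(c2,b,True)]); P[n]=X; Lo[n]=np.array(l)/1000
    print(n,X.round(4),"res mm",np.round(np.array(r)*1e3,1))
s,c=.5,np.cos(np.pi/6)
def loc(l): u,v,w=l; return np.array([u*c-w*s,v,.0425+u*s+w*c])
def f(x,names): 
    M=R.from_euler("z",x[2]).as_matrix(); return np.concatenate([M@loc(Lo[n])+[x[0],x[1],x[3]]-P[n] for n in names])
for names in ([n for n in D if n[0] in "LR"],[n for n in D if n[0]=="r"],[n for n in D if n[0]!="d"],list(D)):
    S=least_squares(f,[.56,.22,.2,0],args=(names,)); print(len(names),S.x[:2],np.degrees(S.x[2]),"dz",S.x[3]); 
print((S.fun.reshape(-1,3)*1e3).round(1))
L=np.array([P["LFo"],P["LRo"]]);d=P["LRo"]-P["LFo"];print("slope",np.degrees(np.arctan2(d[2],np.hypot(*d[:2]))),np.linalg.norm(d))
E
python3 fit.py
```

```text
LFo [0.5552 0.2954 0.1121] res mm [0.1 0.1]
LFi [0.5576 0.2852 0.1131] res mm [0.2 0.2]
LRo [0.5937 0.3052 0.1404] res mm [0.2 0.2]
RFi [0.5864 0.1738 0.111 ] res mm [0.1 0.1]
RFo [0.5884 0.1641 0.1125] res mm [0.1 0.1]
RRo [0.6292 0.175  0.1389] res mm [0.1 0.1]
RRi [0.6288 0.1844 0.1362] res mm [0.1 0.1]
ribLF [0.4924 0.2587 0.084 ] res mm [0. 0.]
ribLR [0.5002 0.2608 0.0917] res mm [0.4 0.4]
ribRF [0.5165 0.1662 0.0863] res mm [0.2 0.2]
ribRR [0.5235 0.1696 0.0912] res mm [0.7 0.7]
dB [0.5489 0.2618 0.0829] res mm [0.1 0.1]
dY [0.5585 0.2253 0.0833] res mm [0.1 0.1]
dR [0.5676 0.1908 0.0824] res mm [0.5 0.5]
7 [0.58277057 0.2323311 ] 14.716527761214135 dz -0.0002913676413733912
4 [0.58215628 0.23297254] 14.494881756921933 dz -0.0035798045618149164
11 [0.58256794 0.23257451] 14.465875308922584 dz -0.0014871628851705733
14 [0.58235175 0.23245574] 14.491016468128604 dz -0.001427185103593999
[[-1.3 -0.1 -0.5]
 [-1.  -0.5 -1.5]
 [ 2.1  1.  -3.8]
 [-1.2  0.5  0.6]
 [-0.5 -0.4 -0.9]
 [ 0.6 -0.6 -2.3]
 [-1.8  0.7  0.4]
 [-0.3  0.   3.9]
 [ 0.3  0.1  1.3]
 [-0.3 -0.5  1.7]
 [ 1.1 -1.7  1.7]
 [ 1.2 -0.5 -0.3]
 [ 0.6  1.1 -0.6]
 [ 0.5  0.8  0.2]]
slope 35.44342673699119 0.04875743622398196
```

The two-view fit puts the tray at (0.582, 0.232) with yaw 14.5°. The rib comes out at (0.508, 0.214), and its height is 0.088 measured against 0.092 from the text. The blue vial is at v=+36. Next I'll grasp the rib.

```bash
cat >> h.py <<'E'
TX=np.array([.5824,.2324,-.0007]); YAW=14.5
RZ=R.from_euler("z",YAW,degrees=True).as_matrix()
def uvw(u,v,w):  # mm -> world
    s,c=.5,np.cos(np.pi/6); return RZ@np.array([u*c-w*s,v,42.5+u*s+w*c])/1e3+TX
E
python3 - <<'E'
from plant import robot
from h import *
e=ori(YAW,30)
pre=uvw(-41.5,0,136+34); g=uvw(-41.5,0,136)
print(pre,g,robot.ik(pre,e),robot.ik(g,e))
robot.set_gripper(.04)
robot.move_pose(pre,e)
f0=robot.observe()["ft_force"]
hit=robot.line_to(g,vel=.06,guard=8)
o=robot.observe(); print(hit,o["time"],o["tool_pos"]-g,o["ft_force"]-f0)
cv2.imwrite("pics/w3.png",robot.grab_frame("wrist"))
E
```

```text
[0.46531217 0.20211903 0.16827432] [0.48177068 0.20637549 0.13882945] [  6.8843216  -47.40999988 -55.86861924  51.76070271   3.79942063
  83.39492745] [  7.21609182 -41.78187786 -55.74508134  46.2374133    3.63458921
  83.68346173]
False 5.7167 [ 1.29149072e-04 -9.69152465e-05  2.48940676e-04] [-0.40739406  1.61639472 -0.28942484]
```

View pics/w3.png

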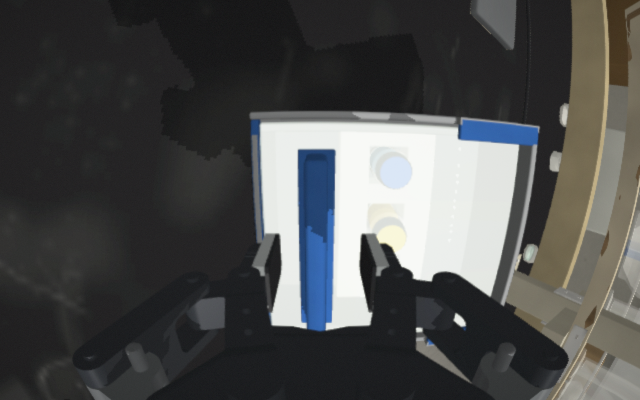

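w3 shows the fingers astride the rib: inner faces at columns 280 and 361, rib middle at about 317, so it is centred. I'll close, then check the draw path before lifting.

```bash
cat > draw.py <<'E'
from h import *
# lid pose: rear-bottom edge (ur,wr) mm, angle th front-up; TCP in closed lid: rib u=-41.5, w=136
UR,WR=70.,54.
def lidtcp(d,dw,th,g0=(-41.5,136.)):
    a=np.array([g0[0]-UR,g0[1]-WR]); c,s=np.cos(th),np.sin(th)
    # front (negative u) goes up: rotate
    b=np.array([c*a[0]+s*a[1],-s*a[0]+c*a[1]])
    return uvw(UR-d+b[0],0,WR+dw+b[1]), ori(YAW,30-np.degrees(th))
WP=[(0,.8,.035),(0,1,.07),(10,1,.075),(20,1,.10),(30,1,.15),(40,1.5,.2),(52,3,.26),(58,12,.32)]
E
python3 - <<'E'
from plant import robot
from draw import *
for w in WP:
    p,e=lidtcp(*w); q=robot.ik(p,e); print(w,p.round(3),None if q is None else q.round(1))
f0=robot.observe()["ft_force"]
robot.set_gripper(.0)
o=robot.observe(); print(o["time"],o["gripper_width"],o["ft_force"]-f0)
E
```

```text
(0, 0.8, 0.035) [0.482 0.206 0.144] [  7.3 -39.2 -53.   48.4   3.3  83.7]
(0, 1, 0.07) [0.483 0.207 0.149] [  7.5 -36.6 -50.2  50.6   3.1  83.7]
(10, 1, 0.075) [0.474 0.204 0.145] [  7.4 -38.2 -51.6  51.1   3.1  83.6]
(20, 1, 0.1) [0.467 0.202 0.143] [  7.3 -38.2 -51.3  52.7   3.   83.4]
(30, 1, 0.15) [0.46  0.201 0.145] [  7.4 -36.1 -49.1  55.7   2.6  83.4]
(40, 1.5, 0.2) [0.453 0.199 0.147] [  7.4 -34.  -46.8  58.7   2.2  83.3]
(52, 3, 0.26) [0.445 0.197 0.15 ] [  7.5 -31.4 -44.1  62.3   1.8  83.3]
(58, 12, 0.32) [0.439 0.195 0.163] [  7.6 -28.6 -40.4  66.7   1.4  83.3]
6.1417 0.008094040309966887 [-5.60970283 -1.97780072  5.37971248]
```

```bash
python3 - <<'E'
from plant import robot
from draw import *
for w in WP[:2]:
    p,e=lidtcp(*w); h=robot.line_to(p,vel=.03,rotation=e,guard=20)
    o=robot.observe(); print(w,h,round(o["time"],2),o["ft_force"].round(1),o["torque"].round(2),(o["tool_pos"]-p).round(4),o["gripper_width"])
cv2.imwrite("pics/w4.png",robot.grab_frame("wrist"));s=robot.grab_frame("side")
cv2.imwrite("pics/s4.png",cv2.resize(s[220:345,250:375],None,fx=4.6,fy=4.6,interpolation=2))
E
```

```text
(0, 0.8, 0.035) False 6.47 [-1.1  0.6 -0.8] [-0.14  0.6  -0.  ] [ 0.      0.     -0.0002] 0.008538333615978362
(0, 1, 0.07) False 6.79 [ 0.6 -0.3 -2.1] [-0.13  0.55 -0.01] [-0.      0.     -0.0003] 0.008658283902951973
```

View pics/w4.png

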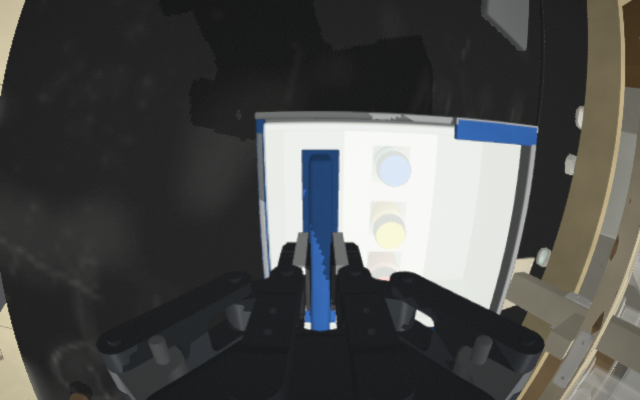

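View pics/s4.png

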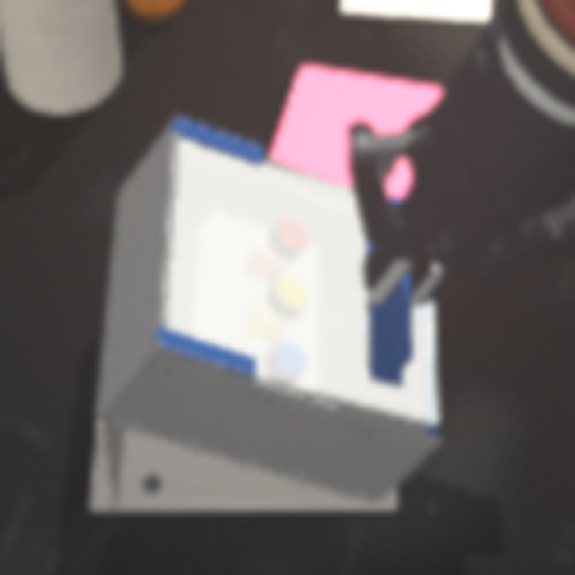

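The lid is raised with little force (about 2 N vertical, 0.55 N·m), and the front edge now shows above the lip in both views. Next I'll draw it down with a guard.

```bash
python3 - <<'E'
from plant import robot
from draw import *
for w in WP[2:]:
    p,e=lidtcp(*w); h=robot.line_to(p,vel=.04,rotation=e,guard=15)
    o=robot.observe(); print(w,h,round(o["time"],2),o["ft_force"].round(1),o["torque"].round(2),(o["tool_pos"]-p).round(4),round(o["gripper_width"],4))
    if h: break
cv2.imwrite("pics/w5.png",robot.grab_frame("wrist"));s=robot.grab_frame("side")
cv2.imwrite("pics/s5.png",cv2.resize(s[220:345,250:375],None,fx=4.6,fy=4.6,interpolation=2))
E
```

```text
(10, 1, 0.075) False 7.28 [ 0.5 -0.6 -0.4] [-0.1   0.49  0.04] [-0.0002 -0.     -0.0001] 0.0085
(20, 1, 0.1) False 7.63 [ 0.  -1.  -0.9] [-0.16  0.53  0.02] [ 0.     -0.      0.0001] 0.0086
(30, 1, 0.15) False 7.97 [ 0.4  0.2 -0.9] [-0.06  0.41  0.04] [0.0004 0.0001 0.0002] 0.0084
(40, 1.5, 0.2) False 8.3 [ 0.4  0.6 -1.9] [-0.1   0.43  0.03] [0.0003 0.0001 0.    ] 0.0083
(52, 3, 0.26) False 8.68 [-1.2  0.4 -0.9] [-0.11  0.32  0.05] [ 0.0003  0.0001 -0.0001] 0.0082
(58, 12, 0.32) False 9.18 [-0.4  0.5 -2. ] [-0.07  0.25  0.03] [ 0.0001  0.     -0.0002] 0.0087
```

View pics/w5.png

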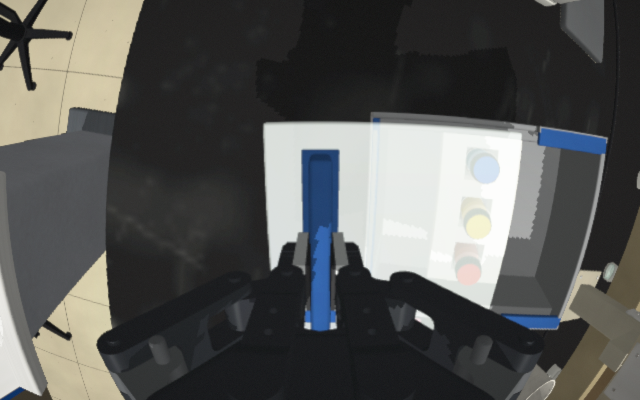

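View pics/s5.png

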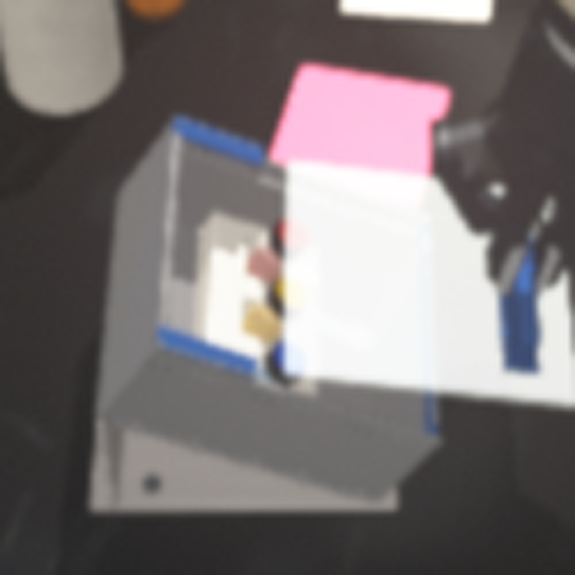

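The lid came free with negligible force. I'll refine the pad and tile centres from both fixed views (first pictures), then carry the lid across.

```bash
python3 - <<'E'
from plant import robot
from h import *
ct=robot.get_calibration("top"); cs=robot.get_calibration("side")
t=cv2.imread("pics/top0.png"); s=cv2.imread("pics/side0.png")
def quad(c,n=4):
    h=cv2.convexHull(c)
    for k in np.linspace(.02,.1,30):
        a=cv2.approxPolyDP(h,k*cv2.arcLength(h,True),True)
        if len(a)==4: return a[:,0].astype(float)
for nm,lo,hi,z,roi in (("pad",(60,100,40),(90,255,255),.003,{"t":(360,190,480,300),"s":(320,140,420,205)}),("tile",(0,0,150),(180,60,255),.006,{"t":(325,205,372,250),"s":(320,195,362,228)})):
    for k,im,c in (("t",t,ct),("s",s,cs)):
        x0,y0,x1,y1=roi[k]; b=blob(im[y0:y1,x0:x1],lo,hi,100)[0]+np.array([x0,y0])
        q=quad(b); W=np.array([plane(c,p,z) for p in q])[:,:2]
        m=cv2.moments(b); ctr=plane(c,(m["m10"]/m["m00"],m["m01"]/m["m00"]),z)
        # centre = crossing of diagonals
        E=[W[i]-W[(i+1)%4] for i in range(4)]
        print(nm,k,q.tolist(),W.mean(0).round(4),ctr.round(4)[:2],"len",np.round([np.linalg.norm(e) for e in E],3),"ang mod90",np.round([np.degrees(np.arctan2(e[1],e[0]))%90 for e in E],1))
        P=W.astype(np.float32)
        print("  minrect", cv2.minAreaRect(np.array([plane(c,p,z)[:2] for p in b[:,0]],np.float32)))
    # height: triangulate centroid of both
E
```

```text
pad t [[444.0, 200.0], [461.0, 281.0], [390.0, 289.0], [377.0, 210.0]] [ 0.523  -0.2928] [ 0.5193 -0.2932] len [0.23  0.196 0.222 0.194] ang mod90 [8.5 7.1 8.1 9.4]
  minrect ((0.5229399800300598, -0.2924538850784302), (0.23092028498649597, 0.1990630328655243), 8.064075469970703)
pad s [[335.0, 154.0], [402.0, 157.0], [401.0, 195.0], [333.0, 184.0]] [ 0.5208 -0.2979] [ 0.5108 -0.2939] len [0.221 0.19  0.209 0.155] ang mod90 [ 8.8  5.8 89.2 10.7]
  minrect ((0.520749568939209, -0.2925923764705658), (0.22450891137123108, 0.1960921734571457), 6.603013515472412)
tile t [[361.0, 211.0], [366.0, 242.0], [335.0, 246.0], [331.0, 214.0]] [ 0.565  -0.0988] [ 0.565  -0.0991] len [0.089 0.087 0.091 0.085] ang mod90 [8.4 8.2 7.2 6.6]
  minrect ((0.5654336810112, -0.09906832873821259), (0.0913422554731369, 0.08996793627738953), 8.064094543457031)
tile s [[326.0, 201.0], [357.0, 202.0], [356.0, 224.0], [324.0, 222.0]] [ 0.5626 -0.0946] [ 0.5621 -0.0946] len [0.091 0.091 0.089 0.087] ang mod90 [10.6  9.2  8.4 10.2]
  minrect ((0.5625912547111511, -0.09627428650856018), (0.09448866546154022, 0.09868504852056503), 8.052547454833984)
```

```bash
python3 - <<'E'
from plant import robot
from h import *
o=robot.observe(); p=o["tool_pos"]
up=p+np.array([-.0,0,.09]); e0=ori(YAW,6)
print(robot.ik(up,e0))
robot.line_to(up,vel=.12,rotation=e0)
PY=8.0; e=ori(PY,0); r=R.from_euler("z",PY,degrees=True).as_matrix()@[-.042,0,0]
pad=np.array([.522,-.293,0])
a=pad+r+[0,0,.145]; print(robot.ik(a,e))
robot.move_pose(a,e); robot.pause(.3)
o=robot.observe(); print(o["time"],o["tool_pos"]-a,o["ft_force"])
cv2.imwrite("pics/t6.png",cv2.resize(robot.grab_frame("top")[160:310,320:520],None,fx=3.8,fy=3.8,interpolation=2))
s=robot.grab_frame("side");cv2.imwrite("pics/s6.png",cv2.resize(s[100:240,280:450],None,fx=4.2,fy=4.2,interpolation=2))
E
```

```text
[  7.99512912 -22.51852086 -25.99910023  80.55776818   0.67850028
  83.53046055]
[-45.12639564   1.92323191 -15.22285318  72.8539149    0.
  36.87360436]
12.3167 [0.00027242 0.00040783 0.00018659] [-0.79853414  0.30832637 -0.8616593 ]
```

View pics/t6.png

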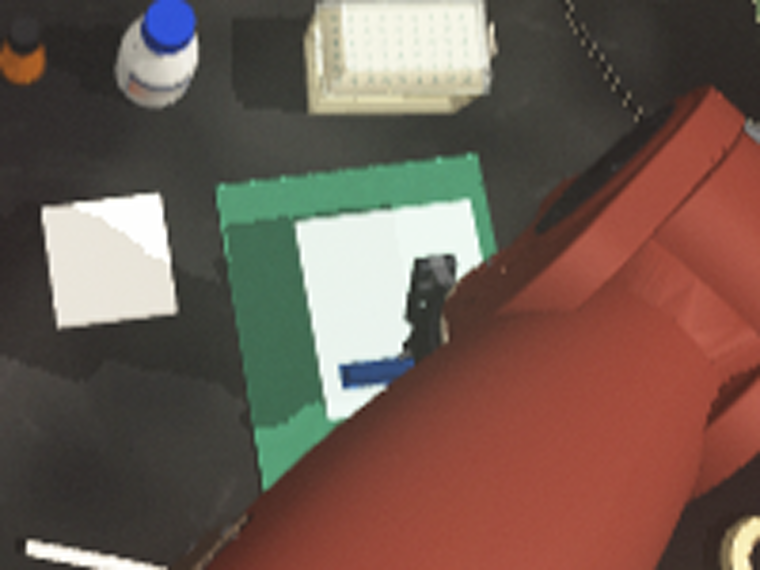

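View pics/s6.png

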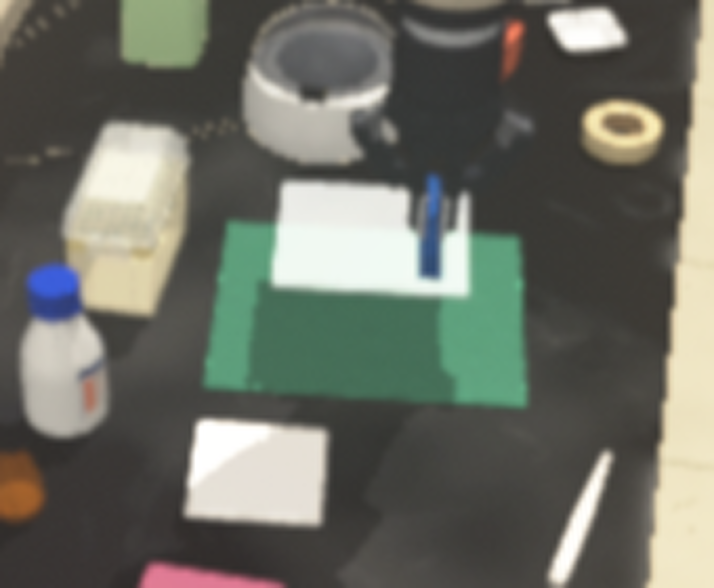

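The lid hangs flat over the pad. In the top view its left gap of about 55 mm matches the 37 mm expected plus parallax from its height. Now I'll lower it with a guard.

```bash
python3 - <<'E'
from plant import robot
from h import *
p=robot.observe()["tool_pos"].copy()
q=p.copy(); q[2]=.092; robot.line_to(q,vel=.1)
f0=robot.observe()["ft_force"]
q[2]=.079; h=robot.line_to(q,vel=.025,guard=4)
robot.pause(.1);o=robot.observe(); print(h,o["time"],o["tool_pos"],o["ft_force"]-f0)
robot.set_gripper(.04)
o=robot.observe(); print(o["time"],o["gripper_width"],o["ft_force"])
q=o["tool_pos"].copy(); q[2]+=.06; robot.line_to(q,vel=.12)
q[2]=.30; robot.move_pose(q+np.array([-.02,.10,0]),ori(8,0)); robot.pause(.1)
c=robot.get_calibration("wrist"); w=robot.grab_frame("wrist"); cv2.imwrite("pics/w7.png",w)
import pickle; pickle.dump(c,open("c7.pkl","wb"));print(robot.observe()["time"])
s=robot.grab_frame("side");cv2.imwrite("pics/side7.png",s);cv2.imwrite("pics/s7.png",cv2.resize(s[100:240,280:450],None,fx=4.2,fy=4.2,interpolation=2))
E
```

```text
True 13.5917 [ 0.48098718 -0.29908696  0.08479358] [-2.13462933 -0.91187079  5.59244793]
14.0 0.040213495277932054 [-1.2400784   0.17346319  0.88092151]
15.575
```

View pics/w7.png

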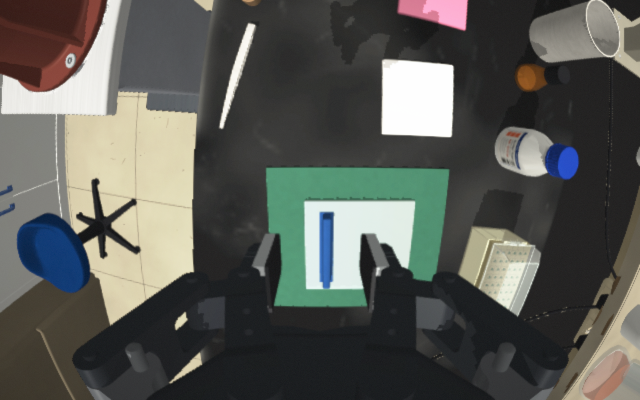

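View pics/s7.png

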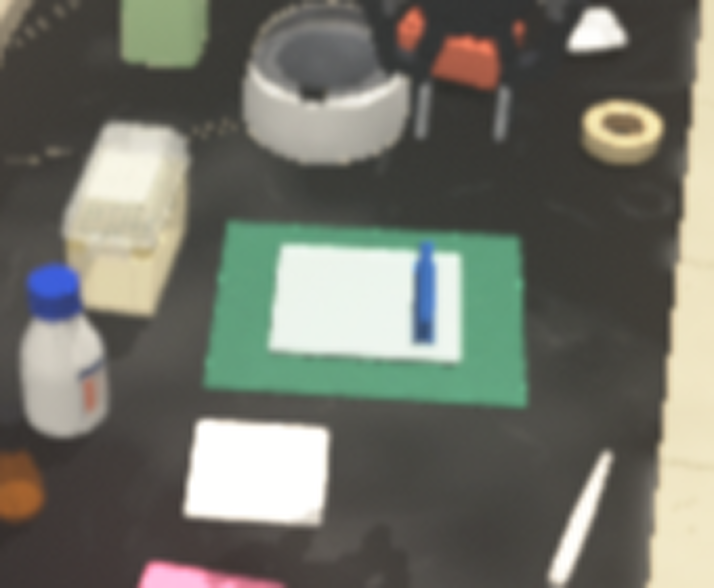

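w7 and s7 show the lid flat, rib up, about central on the pad. I'll check the numbers for the lid and tile.

```bash
python3 - <<'E'
from plant import robot
from h import *
import pickle
cs=robot.get_calibration("side"); c7=pickle.load(open("c7.pkl","rb"))
L=[plane(cs,(280+x/4.2,100+y/4.2),.008)[:2] for x,y in ((280,243),(462,253),(460,360),(270,350))]
Pd=[plane(cs,(280+x/4.2,100+y/4.2),.003)[:2] for x,y in ((228,222),(520,236),(526,405),(205,387))]
print("lid side",np.mean(L,0),"pad side",np.mean(Pd,0))
w=cv2.imread("pics/w7.png"); b=blob(w[50:145,370:465],(0,0,200),(180,50,255),100)[0]+np.array([370,50])
r=cv2.minAreaRect(np.array([plane(c7,p,.006,True)[:2] for p in b[:,0]],np.float32)); print("tile wrist",r)
print("pad wrist corners",[plane(c7,p,.003,True)[:2].round(4).tolist() for p in ((267,168),(449,169),(274,304),(434,306))], "lid",[plane(c7,p,.008,True)[:2].round(4).tolist() for p in ((304,201),(415,201),(307,289),(364,290))])
E
```

```text
lid side [ 0.5198801  -0.29344993] pad side [ 0.51806068 -0.28992027]
tile wrist ((0.5632777810096741, -0.09598198533058167), (0.08963639289140701, 0.08964554220438004), 8.514704704284668)
pad wrist corners [[0.3961, -0.2071], [0.6215, -0.1746], [0.4217, -0.4016], [0.6586, -0.3792]] lid [[0.4459, -0.2405], [0.5829, -0.2212], [0.4652, -0.3646], [0.543, -0.356]]
```

The lid lies within about 3 mm of the pad's middle in both views. The tile is at (0.564, -0.097). Next I'll look at the open tray and check the vial grasp path.

```bash
python3 - <<'E'
from plant import robot
from h import *
import pickle
V=[]
robot.set_gripper(.045)
e=ori(YAW,30)
for w in (98,120,140,160,175):
    q=robot.ik(uvw(0,36,w),e); print(w,uvw(0,36,w).round(3),None if q is None else q.round(1))
for i,(p,t) in enumerate((((.50,.18,.32),0),((.46,.19,.22),20))):
    robot.move_pose(p,ori(YAW,t)); robot.pause(.15)
    V.append(robot.get_calibration("wrist")); cv2.imwrite(f"pics/w8{i}.png",robot.grab_frame("wrist"))
pickle.dump(V,open("V8.pkl","wb")); print(robot.observe()["time"])
a=cv2.imread("pics/w80.png");b=cv2.imread("pics/w81.png")
cv2.imwrite("pics/w80z.png",cv2.resize(a[50:200,330:480],None,fx=4,fy=4,interpolation=2))
E
```

```text
98 [0.526 0.255 0.127] [ 12.7 -25.7 -46.5  39.2   0.9  88.4]
120 [0.515 0.252 0.146] [ 12.6 -29.2 -47.   42.2   0.9  88.4]
140 [0.506 0.25  0.163] [ 12.6 -32.3 -47.3  45.    1.   88.4]
160 [0.496 0.247 0.18 ] [ 12.6 -35.2 -47.4  47.9   1.   88.3]
175 [0.489 0.245 0.193] [ 12.5 -37.3 -47.3  50.    1.   88.3]
18.4417
```

View pics/w80.png

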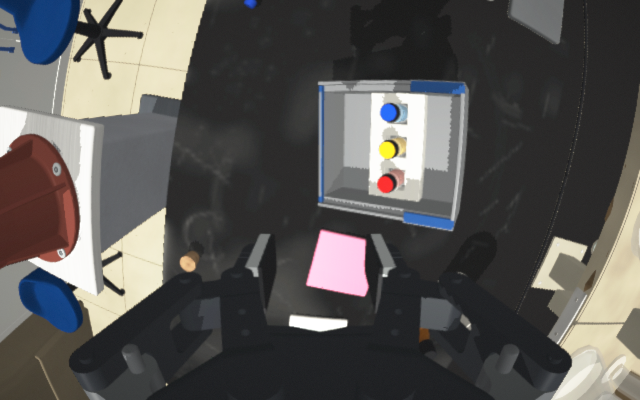

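View pics/w81.png

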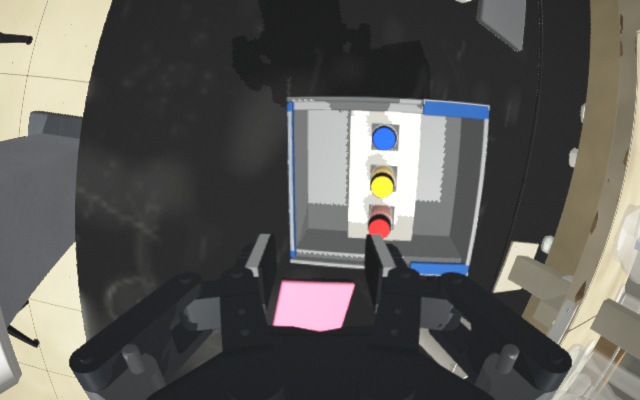

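The tray is open and all three vials are in their pockets. The blue disc is at (389,113) in w80 and (384,138) in w81, next to the left wall. I'll triangulate the disc centres in tray coordinates.

```bash
python3 - <<'E'
from h import *
import pickle
V=pickle.load(open("V8.pkl","rb")); I=[cv2.imread(f"pics/w8{i}.png")[:,:] for i in (0,1)]
B=np.array([[np.cos(np.pi/6),0,.5],[0,1,0],[-.5,0,np.cos(np.pi/6)]])
def toloc(X): return (B@(RZ.T@(X-TX)-[0,0,.0425]))*1e3
rng={"blue":((105,150,60),(125,255,255),),"yellow":((20,150,80),(35,255,255)),"red":((0,150,80),(8,255,255))}
seed={"blue":[(389,113),(384,138)],"yellow":[(387,149),(382,187)],"red":[(387,184),(379,228)]}
for n,(lo,hi) in rng.items():
    px=[]
    for i in (0,1):
        x,y=seed[n][i]; cr=I[i][y-16:y+17,x-16:x+17]; b=blob(cr,lo,hi,20)[0]
        m=cv2.moments(b); px.append((x-16+m["m10"]/m["m00"],y-16+m["m01"]/m["m00"]))
    X,r=tri([ray(V[i],px[i],True) for i in (0,1)])
    print(n,np.round(px,1).tolist(),X.round(4),"uvw",toloc(X).round(1),"res",np.round(np.array(r)*1e3,2))
E
python3 -c "
import cv2
a=cv2.imread('pics/w81.png');cv2.imwrite('pics/w81z.png',cv2.resize(a[110:250,335:425],None,fx=4.2,fy=4.2,interpolation=2))"
```

```text
blue [[388.4, 112.0], [383.6, 138.2]] [0.5499 0.2623 0.0814] uvw [-1.  37.  46.3] res [0.05 0.05]
yellow [[387.4, 149.5], [381.6, 185.8]] [0.5595 0.2253 0.0812] uvw [-1.  -1.1 46.1] res [0.02 0.02]
red [[385.1, 184.0], [379.1, 227.1]] [0.5678 0.1907 0.082 ] uvw [ -1.2 -36.7  47.1] res [0.55 0.55]
```

View pics/w81z.png

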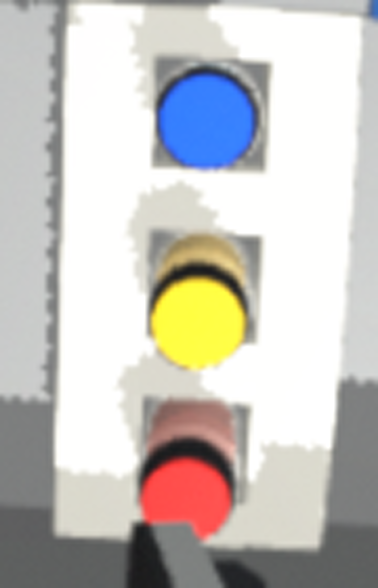

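```bash
python3 - <<'E'
from plant import robot
from h import *
e=ori(YAW,30); g=(-1,36.4)
robot.move_pose(uvw(*g,150),e)
f0=robot.observe()["ft_force"]
h=robot.line_to(uvw(*g,97.5),vel=.08,guard=8)
o=robot.observe(); print(h,o["time"],o["tool_pos"]-uvw(*g,97.5),o["ft_force"]-f0)
cv2.imwrite("pics/w9.png",robot.grab_frame("wrist"))
E
```

```text
False 19.7 [ 2.70419841e-04 -7.82992305e-05  6.15769658e-04] [-0.24386065  0.0613942  -0.84584882]
```

View pics/w9.png

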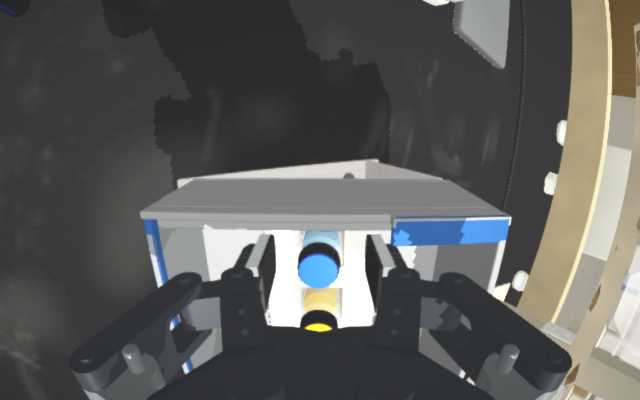

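The blue vial sits between the fingers: disc at (319,265), finger faces at columns 272 and 368. I'll close and lift straight out of the pocket.

```bash
python3 - <<'E'
from plant import robot
from h import *
e=ori(YAW,30); g=(-1,36.4)
f0=robot.observe()["ft_force"]
robot.set_gripper(0.); o=robot.observe(); print(o["time"],o["gripper_width"],o["ft_force"]-f0)
h=robot.line_to(uvw(*g,125),vel=.06,guard=15); print(h,robot.observe()["ft_force"])
h=robot.line_to(uvw(*g,172),vel=.12); 
p=uvw(*g,172)+[0,0,.08]; print(robot.ik(p,ori(YAW,5)))
robot.line_to(p,vel=.15,rotation=ori(YAW,5))
t=np.array([.564,-.097,0]); TY=8
a=t+[0,0,.16]; robot.move_pose(a,ori(TY,0)); robot.pause(.25)
o=robot.observe(); print(o["time"],o["gripper_width"],o["tool_pos"]-a)
s=robot.grab_frame("side");cv2.imwrite("pics/s10.png",cv2.resize(s[100:240,260:430],None,fx=4.2,fy=4.2,interpolation=2))
cv2.imwrite("pics/w10.png",robot.grab_frame("wrist"))
E
```

```text
20.1 0.01902523343648799 [-5.03570656 -1.19152223  4.27445899]
False [ 0.03515757  0.92498301 -0.21641637]
[ 12.93500217  -8.98668238 -12.77910203  81.20943597   0.13638172
  88.44095452]
23.6167 0.019129543327503527 [0.00024539 0.00077892 0.00035413]
```

View pics/s10.png

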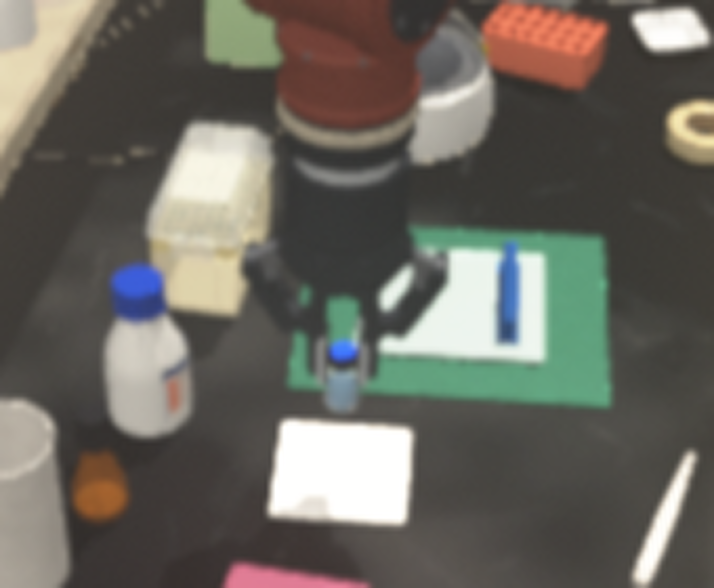

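View pics/w10.png

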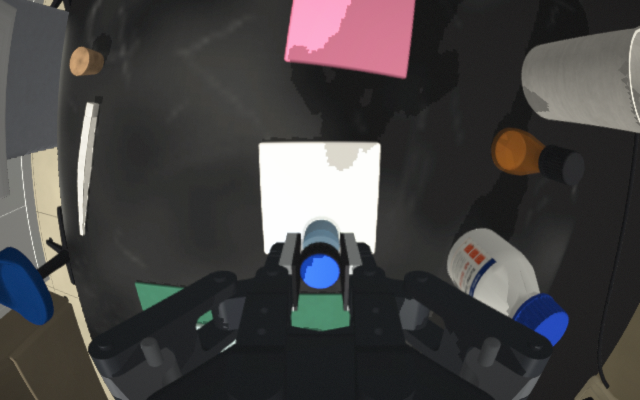

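The vial hangs upright, centred between the pads, above the white tile. Lowering with a guard.

```bash
python3 - <<'E'
from plant import robot
from h import *
q=np.array([.564,-.097,.108]); robot.line_to(q,vel=.08); robot.pause(.1)
f0=robot.observe()["ft_force"]
q[2]=.093; h=robot.line_to(q,vel=.02,guard=3); o=robot.observe(); print(h,o["time"],o["tool_pos"],o["ft_force"]-f0)
robot.pause(.1)
s=robot.grab_frame("side");cv2.imwrite("pics/s11.png",cv2.resize(s[160:240,290:390],None,fx=6,fy=6,interpolation=2))
E
```

```text
True 25.1167 [ 0.56410832 -0.09710006  0.09955131] [-0.82042593  0.76033053  4.76431846]
```

View pics/s11.png

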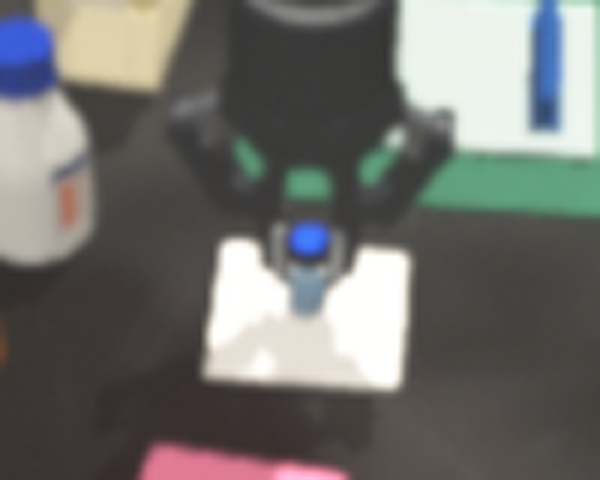

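The tool touched at z = 0.0996, against 0.0995 expected, and the vial stands on the tile. I'll release it, move straight up and check.

```bash
python3 - <<'E'
from plant import robot
from h import *
import pickle
robot.set_gripper(.04); robot.pause(.1)
p=robot.observe()["tool_pos"].copy(); p[2]+=.08; robot.line_to(p,vel=.12)
p=np.array([.45,-.09,.30]); robot.move_pose(p,ori(8,0)); robot.pause(.3)
pickle.dump(robot.get_calibration("wrist"),open("c12.pkl","wb")); cv2.imwrite("pics/w12.png",robot.grab_frame("wrist"))
s=robot.grab_frame("side");cv2.imwrite("pics/side12.png",s);cv2.imwrite("pics/s12.png",cv2.resize(s[160:340,260:420],None,fx=3.3,fy=3.3,interpolation=2))
t=robot.grab_frame("top");cv2.imwrite("pics/top12.png",t); print(robot.observe()["time"])
E
```

```text
27.6667
```

View pics/w12.png

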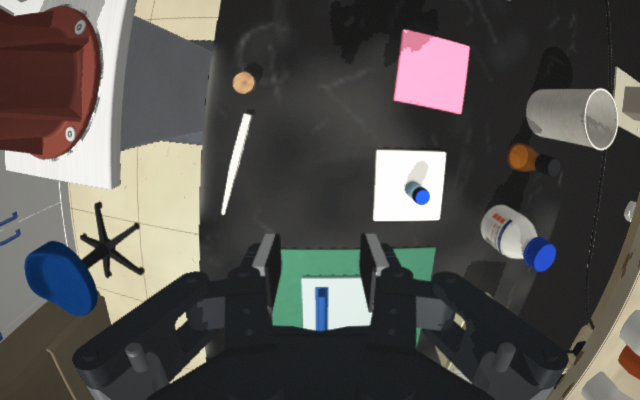

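View pics/s12.png

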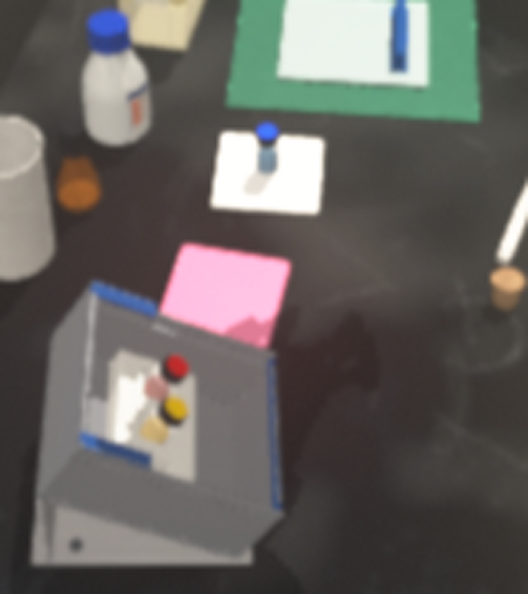

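View pics/top12.png

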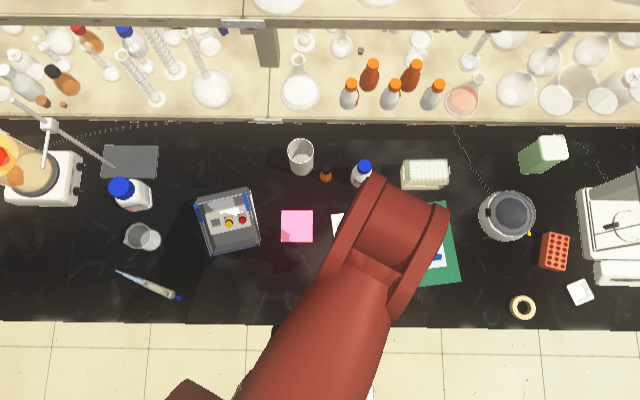

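The vial stands upright: disc at (422,197) in w12 and at about (340,200) in the side view. Yellow and red are still in their pockets, and the bottle has not moved. One numeric check, then I'll hand in.

```bash
python3 - <<'E'
from plant import robot
from h import *
import pickle
c=pickle.load(open("c12.pkl","rb")); cs=robot.get_calibration("side")
w=cv2.imread("pics/w12.png"); s=cv2.imread("pics/side12.png")
def cen(im,x0,y0,x1,y1,lo,hi):
    b=blob(im[y0:y1,x0:x1],lo,hi,8)[0]; m=cv2.moments(b); return (x0+m["m10"]/m["m00"],y0+m["m01"]/m["m00"])
a=cen(w,405,180,440,215,(108,150,120),(125,255,255)); b=cen(s,330,190,352,212,(108,120,80),(125,255,255))
print("disc",a,b,tri([ray(c,a,True),ray(cs,b)]))
t=blob(w[140:230,365:455],(0,0,140),(180,50,255),100)[0]+np.array([365,140])
print("tile",cv2.minAreaRect(np.array([plane(c,p,.006,True)[:2] for p in t[:,0]],np.float32)))
print(robot.observe()["time"]); robot.job_done()
E
```

```text
disc (421.89460784313724, 196.6188725490196) (340.5528455284553, 199.27642276422765) (array([ 0.56391223, -0.09518249,  0.05409143]), [np.float64(0.00011825533390187143), np.float64(0.00011825533390183916)])
tile ((0.5632287263870239, -0.09549729526042938), (0.09095449000597, 0.09052378684282303), 8.084015846252441)
27.6667
the job is handed in; nothing more can be done
```

The job is done and was handed in at 27.7 s on the robot's clock.

**What I did:** I gripped the lid's rib square to the slope, raised the front over the lip and drew the lid out of its grooves. No guard tripped on the way, and the wrist force I read was about 2 N. I laid the lid flat, rib up, on the green pad. Then I lifted the vial with the blue disc out of its pocket and stood it on the white tile.

**Last checks:**
- **Vial:** it stands upright, with its disc about 1 mm from the measured middle of the tile.
- **Lid:** it lies within about 4 mm of the middle of the pad in the side view. The wrist view agrees roughly, since not all of the lid's corners were in sight.
- **Other vials and bottle:** the yellow and red vials are still in their pockets, and the bottle by the tile looks unmoved and upright.

**Disagreements:**
- **Heights:** the rib's top measured 3.6 mm lower than the text gives. The blue disc in the tray read about 1.7 mm low. On the tile it read 4 mm high, but the guarded touchdown came within 0.1 mm of the height expected.
- **Tile:** its centre differed by up to 4 mm between the top and side views, so I aimed between them.

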